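Unbolt the specimen case

TASK

Unbolt the grey specimen case, using the fingertips only. Press the long spring catch plate on its lid well down with one fingertip and hold it down while the other fingertip pushes the bolt, by its upright lug, out of its keeper and all the way to the far end of its travel; only then let the catch spring back up, and take the hand away. Leave everything else standing where it is.

Things in the scene. Friction and masses are not known exactly. Their poses are not given: they have to be found in the camera images.
- case: Grey specimen case fixed to the bench, 200 (x) x 300 (y) x 80 mm high; origin at the centre of its underside, z up. All case positions below are in its frame, mm. Pushing the lug towards the case's +y draws the bolt. The bolt lies along the line x = 25, the catch plate along x = -27, on a lock plate (top z = 84). Loose things stand on the lid beyond the lock plate.
- keeper (a point): Top centre of the keeper, a dark bridge at x = 25, y = -104, 30 (x) x 22 (y) mm, top z = 104, that holds the bolt's tip when locked. Like it, two guide bridges, 8 mm long, stand over the bolt at y = -66 and y = 66.
- lug (a point): Top centre of the bolt's upright steel lug, 26 (x) x 12 (y) mm; moves with the bolt. Top z = 134, foot on the flat bolt bar (16 mm wide, top z = 100). At x = 25, y = -20 with the bolt home, y = 26 when fully drawn. Push its -y face towards +y. A fingertip above z = 104 clears bar and bridges.
- catch_top (a point): Top centre of the steel catch plate, 30 (x) x 120 (y) mm with fine cross ribs, at x = -27, y = -15; moves with the catch. Top z = 118 at rest, 108 fully down (its dark housing reaches z = 104). A fingertip can press anywhere on it and slide along it. Centre line to the lug's centre line 52 mm, gap between them 24 mm.
- bolt (a joint): Travel of the bolt in m, towards the case's +y: 0 home (locked), 0.046 fully drawn, at its stop. It slides with about 2 N of friction and stays where it is left. With the catch up, a tooth stops it after about 2 mm.
- catch (a joint): Travel of the catch plate in m, straight down: 0 up, 0.010 fully down, at its stop. Spring force 2 N at the top, rising evenly to 7 N at the bottom. Its tooth clears the bolt at 0.004; well down is beyond 0.005. Let go, it springs up by itself and locks the bolt again if that is drawn beyond 0.041.
- vial: Bystander: small amber glass vial with a black cap, 24 mm across, 46 mm tall, standing on the case's lid; origin at the centre of its underside.
- jar: Bystander: small glass jar with a white cap, 38 mm across, 42 mm tall, standing on the case's lid; origin at the centre of its underside.
- beaker: Bystander: glass beaker, 68 mm across, 85 mm tall, on the bench beside the case; origin at the centre of its underside.
- wash_bottle: Bystander: white plastic bottle, 64 mm across, 150 mm tall, on the bench beside the case; origin at the centre of its underside.
- spatula: Bystander: spatula 170 mm long lying on the bench in front of the case (robot side); origin under its middle.
- slide_box: Bystander: cardboard box 75 x 85 x 32 mm on the bench behind the case; origin at the centre of its underside.
- petri_dish: Bystander: clear plastic dish with lid, 86 mm across, 16 mm tall, on the bench behind the case; origin at the centre of its underside.

How it is judged:
By the outcome, as a careful person would: the job done as asked, in the order asked, and still so for the second after the job is handed in, with the robot touching nothing.
It also fails if it takes over 32 s, if anything falls off the work surface, if the arm or the gripper's body presses on something with over 40 N, if the wrist force passes 120 N, or if a joint passes its speed limit or range.

ROBOT

A 6-joint arm with a two-finger parallel gripper is mounted at the origin on the work surface. World frame = base frame: x ahead of the robot, y to its left, z up, the work surface at z = 0. Lengths are in mm, angles in rad, forces in N, time in s.
With the tool pointing down it reaches from about 325 to 775 mm from the base axis. Payload 5.5 kg.
Tool frame: the origin (TCP) lies at the very end of the fingers, on their centre line; the grasp point (between the pads) lies 19 mm behind it (grip_depth is the distance from the TCP to the grasp point, in mm); z points along the fingers, y is the direction in which the jaws open and shut (so a half turn about z gives the same grasp; the last joint's range is limited). The gripper opens to 88 mm and grips with 3 to 60 N. Pads are 20 mm wide; open, the fingers measure 115 mm over their backs; the gripper's body (75 mm by 178 mm) begins 61 mm behind the grasp point.
Start: joints at [1.145, 0.091, 1.231, -0, 1.82, -0.057], TCP at [216.303, 559.669, 198.031] pointing down, gripper open.
Joint ranges: [-2.87, 2.87], [-0.86, 2.18], [0.17, 2.46], [-1.51, 4.65], [0.06, 2.69], [-2.65, 2.65]. Speed limits (rad/s): [2.57, 2.57, 3.01, 3.14, 3.14, 3.14].

INTERFACE

Orientations are given as a rotation vector (axis times angle).
In Python, from bench import sense, get_image, camera_info, hand_in, grip_depth gives the robot as it stands. The module is installed in compiled form; this text tells all that it offers.
- The arm moves only by the tool servo_tool, never from a script. Its argument "plan" is a list of rows, each a list of 5 numbers: the shift along the tool's x, y, z in m, then the turn about the tool's z in rad, then the closure in counts, from 0 (fully open) to 255 (shut). In form: [[dx, dy, dz, spin, hand], ...]. A call has 1 to 20 rows; each row is the pose to reach, as a shift and turn from the pose commanded when the call began, along the tool's axes at that moment; what a row does not reach only later rows make up. A row lasts 1/10 s, in which the tool goes at most 50 mm and 8.59 degrees, less where a joint would pass 70% of its speed; a pose out of reach is approached as far as the arm can. A call with a gripper value outside its range is refused whole. The fingers move at their own pace and stop on an object; the grip force is fixed at half the most. Time passes only in rows, so rows that repeat a pose let the fingers close. It gives the time, the measured TCP pose, the force and the opening at its end, in the units of the state.
- sense(): the state, without advancing time (a new reading comes with each control period).
- get_image(name): name is "side" or "top"; returns the picture (420x560x3 uint8, blue, green, red); there is no depth.
- camera_info(name): a dict with "camera_matrix" (3x3 intrinsics, pixels), "k1" (the pictures are not rectified: a ray, as slopes to the right and down, at radius r is drawn at 1 + k1 r^2 times it, then the intrinsics apply), "xyz" and "attitude" of the camera in the world. Camera axes: x right, y down, z forward; pixel columns grow to the right and rows downward; lengths in mm; the calibration is good to about 2 mm. A picture is of the moment at which its call begins. camera_info takes no time and is no camera call.
- hand_in(): hands the job in, once; it reports no verdict.
The state is a dict: "t": time; "joint_pos": joint angles; "dq": joint speeds; "effort": joint torques, N m; "position": TCP position; "ee_rot": TCP orientation; "ft_force": force on the tool from outside, world axes, zero at the start; "torque": the same for the moment, N m; "opening": opening from 0.0 (shut) to 1.0 (fully open).
Only numpy, scipy, OpenCV 4.12 (cv2) and the standard library are available. Lean on these libraries where they do the work, as an engineer would, in place of code of your own. Each camera call takes 0.05 s, during which the arm holds its last target.

## Working session

There is one attempt and no reset: what is moved stays moved. The work goes in short steps, Python scripts to look and compute and a tool call to move; the robot and the scene stay as the last step left them, time stands still between calls to the robot, and variables do not carry over. Pictures are saved under pics/ and viewed, and the job is handed in when it is done.

Besides the shell and the picture viewer there is one more tool, called after ">>>" as a command line: name --pt "numbers of a row" for each row, then --argument value for the rest. servo_tool: Moves the arm, as the interface text tells. Its arguments: {"type":"object","properties":{"plan":{"type":"array","items":{"type":"array","items":{"type":"number"}}}},"required":["plan"]}

```bash
mkdir -p pics; python3 - <<'E'
from bench import *
import cv2
s=sense(); print(s)
for n in("side","top"):
    print(n,camera_info(n)); cv2.imwrite(f"pics/{n}0.png",get_image(n))
print(grip_depth)
E
```

```text
{'t': 0.0, 'joint_pos': array([ 1.14526326e+00,  9.18421180e-02,  1.23187301e+00, -8.41077813e-06,
        1.81980019e+00, -5.66931248e-02]), 'dq': array([-5.29740643e-04, -1.69292218e-04, -5.12640073e-04,  5.36858414e-04,
       -8.24346817e-05,  1.80530868e-03]), 'effort': array([-5.80878659e-04, -4.46453369e+01, -4.06444430e+01,  6.97858958e-02,
        2.93954951e-02, -1.21327912e-04]), 'position': array([216.17848122, 559.33337117, 196.92422507]), 'ee_rot': array([-5.76014064e-01, -3.08787450e+00,  2.93538173e-03]), 'ft_force': array([ 0.34945958, -0.03786829,  0.06494352]), 'torque': array([-0.02042867, -0.01469052,  0.03019744]), 'opening': 0.997899611605104}
side {'camera_matrix': array([[383.28609391,   0.        , 278.55301388],
       [  0.        , 383.28609391, 206.91156621],
       [  0.        ,   0.        ,   1.        ]]), 'k1': -0.08618648796133886, 'xyz': array([ 474.19620276, -550.12612907,  580.49589022]), 'attitude': array([-2.24953079,  0.17269023, -0.10543905])}
top {'camera_matrix': array([[425.50400046,   0.        , 283.16471597],
       [  0.        , 425.50400046, 208.82575929],
       [  0.        ,   0.        ,   1.        ]]), 'k1': -0.077451690892423, 'xyz': array([422.08164507,  62.28842203, 981.02573696]), 'attitude': array([-2.10956145,  2.13396802, -0.17031806])}
18.700000000000003
```

View pics/side0.png

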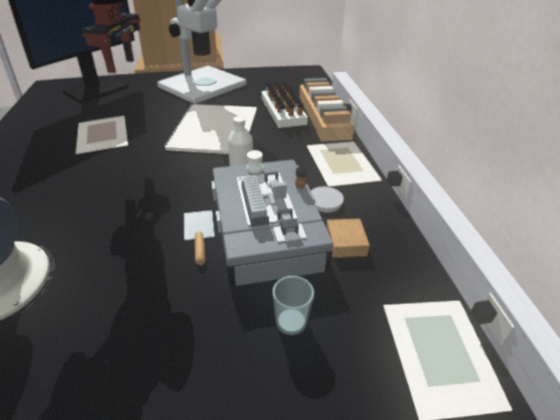

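View pics/top0.png

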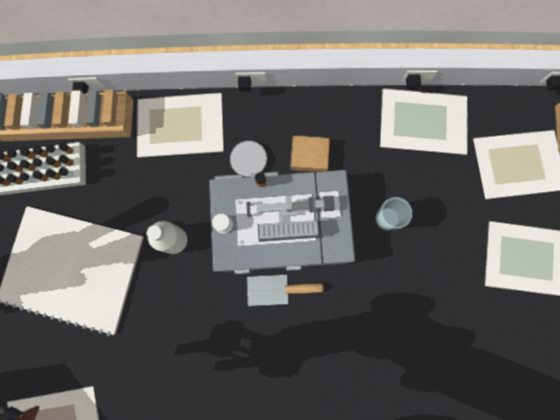

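The side view shows the case around (268,215). The top view shows it around (282,222), with the keeper on the right, the jar at (222,223) and the vial at (260,180). I'll enlarge both.

```bash
python3 - <<'E'
import cv2
a=cv2.imread("pics/top0.png")[160:280,200:360]; cv2.imwrite("pics/top0z.png",cv2.resize(a,(800,600),interpolation=cv2.INTER_CUBIC))
a=cv2.imread("pics/side0.png")[145:283,195:355]; cv2.imwrite("pics/side0z.png",cv2.resize(a,None,fx=4.3,fy=4.3,interpolation=cv2.INTER_CUBIC))
E
```

```text
(no output)
```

View pics/top0z.png

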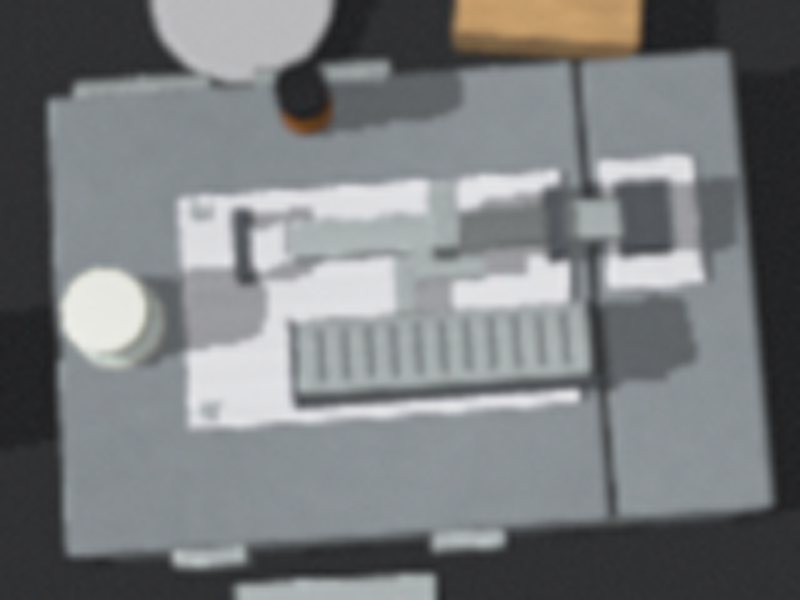

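View pics/side0z.png

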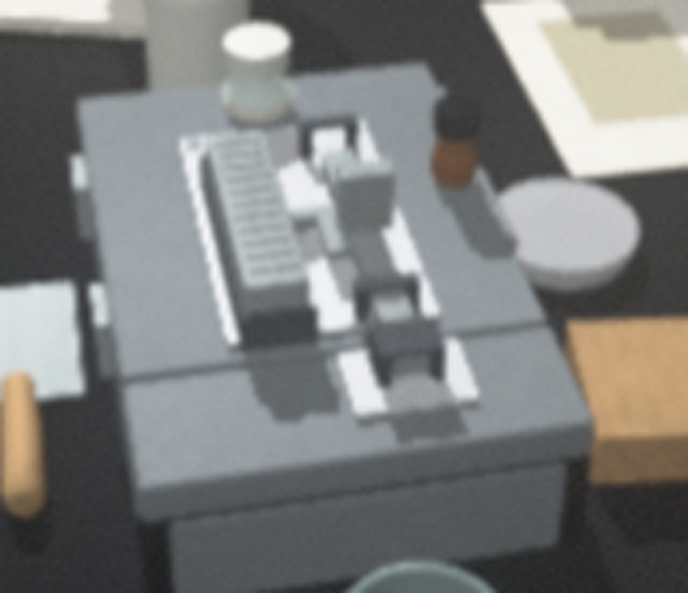

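```bash
cat > h.py <<'E'
import numpy as np, cv2
from scipy.spatial.transform import Rotation as R
from bench import camera_info
def ray(n,uv,z):
    c=camera_info(n); K=c["camera_matrix"]
    d=np.array([c["k1"],0,0,0,0.])
    p=cv2.undistortPoints(np.array(uv,float).reshape(-1,1,2),K,d)[:,0]
    D=np.c_[p,np.ones(len(p))]@R.from_rotvec(c["attitude"]).as_matrix().T
    o=np.array(c["xyz"]); t=(np.array(z)-o[2])/D[:,2]
    return o+t[:,None]*D
def proj(n,P):
    c=camera_info(n); rm=R.from_rotvec(c["attitude"]).as_matrix().T
    return cv2.projectPoints(np.array(P,float).reshape(-1,1,3),cv2.Rodrigues(rm)[0],-rm@np.array(c["xyz"]),c["camera_matrix"],np.array([c["k1"],0,0,0,0.]))[0][:,0]
def rigid(m,w):
    m=np.array(m)[:,:2];w=w[:,:2];a=m-m.mean(0);b=w-w.mean(0)
    th=np.arctan2((a[:,0]*b[:,1]-a[:,1]*b[:,0]).sum(),(a*b).sum())
    r=np.array([[np.cos(th),-np.sin(th)],[np.sin(th),np.cos(th)]])
    t=w.mean(0)-r@m.mean(0); return th,t,w-(m@r.T+t)
E
python3 - <<'E'
from h import *
np.set_printoptions(precision=1,suppress=True)
lid=[(100,150,80),(100,-150,80),(-100,-150,80),(-100,150,80)]
cat=[(-12,45,118),(-12,-75,118),(-42,-75,118),(-42,45,118)]
T=np.array([(48,98),(730,50),(775,508),(66,555),(292,322),(583,305),(592,373),(298,393)])/5+[200,160]-.4
S=np.array([(427,65),(590,425),(137,490),(78,100),(263,132),(305,275),(248,285),(207,140)])/4.3+[195,145]-.4
m=np.array(lid+cat,float)
for n,p in(("top",T),("side",S)):
    w=ray(n,p,m[:,2])
    for sl in(slice(0,4),slice(4,8),slice(0,8)):
        th,t,e=rigid(m[sl],w[sl]); print(n,th.round(4),t); print(e.T)
E
```

```text
top 0.0572 [560.   82.3]
[[-0.4 -0.3  0.   0.7]
 [-0.2  0.5  0.  -0.3]]
top 0.0538 [559.6  82.8]
[[-0.2 -1.1  0.8  0.5]
 [ 0.3  0.8 -0.6 -0.5]]
top 0.0565 [559.8  82.6]
[[-0.4 -0.   0.3  0.8 -0.2 -1.5  0.4  0.5]
 [-0.5  0.2 -0.4 -0.7  0.6  1.1 -0.2 -0.1]]
side 0.0502 [556.8  78. ]
[[-1.4 -2.   2.   1.4]
 [-2.4  1.9  1.9 -1.5]]
side 0.0629 [557.7  79.6]
[[-0.6 -2.5  1.7  1.4]
 [-2.6  3.9  2.5 -3.8]]
side 0.0512 [557.3  78.7]
[[-1.7 -2.7  1.3  1.  -0.8 -1.3  3.   1.2]
 [-3.1  1.2  1.3 -2.1 -1.8  4.8  3.  -3.3]]
```

```bash
cat >> h.py <<'E'
from bench import sense
C=np.array([559.5,81.5,0]);YAW=0.056
def case(p): return C+R.from_euler('z',YAW).apply(p)
def tocase(p): return R.from_euler('z',-YAW).apply(np.array(p)-C)
def todo(p):
    s=sense();r=R.from_rotvec(s["ee_rot"]).as_matrix()
    y=r[:,1];sp=np.arctan2(y[1],y[0])-YAW
    print("t",s["t"],"case pos",tocase(s["position"]).round(1),"shift mm",(r.T@(case(p)-s["position"])).round(1),"spin",round(sp,4),"F",s["ft_force"].round(1),"open",round(s["opening"]*88,1),"tilt",r[2].round(3))
E
python3 -c "
from h import *
todo([-1,-48,185])"
```

```text
t 0.1 case pos [-316.1  496.4  197. ] shift mm [-511.4 -366.1   12.6] spin 1.146 F [ 0.2 -0.1 -0.4] open 88.1 tilt [ 0.    -0.002 -1.   ]
```

>>> servo_tool --pt "-0.511 -0.366 0.012 1.146 143" --pt "-0.511 -0.366 0.012 1.146 143" --pt "-0.511 -0.366 0.012 1.146 143" --pt "-0.511 -0.366 0.012 1.146 143" --pt "-0.511 -0.366 0.012 1.146 143" --pt "-0.511 -0.366 0.012 1.146 143" --pt "-0.511 -0.366 0.012 1.146 143" --pt "-0.511 -0.366 0.012 1.146 143" --pt "-0.511 -0.366 0.012 1.146 143" --pt "-0.511 -0.366 0.012 1.146 143" --pt "-0.511 -0.366 0.012 1.146 143" --pt "-0.511 -0.366 0.012 1.146 143" --pt "-0.511 -0.366 0.012 1.146 143" --pt "-0.511 -0.366 0.012 1.146 143" --pt "-0.511 -0.366 0.012 1.146 143" --pt "-0.511 -0.366 0.012 1.146 143" --pt "-0.511 -0.366 0.012 1.146 143" --pt "-0.511 -0.366 0.012 1.146 143"

```text
t: 1.9
position: [560.7, 35.2, 186.4]
ee_rot: [2.156, 2.284, 0.001]
ft_force: [0.0, 1.0, -0.8]
opening: 0.44
```

```bash
python3 - <<'E'
from h import *
from bench import get_image
todo([-1,-48,135])
for n in("side","top"):
    a=get_image(n); cv2.imwrite(f"pics/{n}1.png",a)
a=cv2.imread("pics/side1.png")[100:283,170:390]; cv2.imwrite("pics/side1z.png",cv2.resize(a,None,fx=3.2,fy=3.2,interpolation=cv2.INTER_CUBIC))
a=cv2.imread("pics/top1.png")[150:290,190:370]; cv2.imwrite("pics/top1z.png",cv2.resize(a,None,fx=4,fy=4,interpolation=cv2.INTER_CUBIC))
E
```

```text
t 1.9 case pos [ -1.4 -46.3 186.4] shift mm [-1.7  0.4 51.4] spin 0.0018 F [ 0.   1.  -0.8] open 38.7 tilt [ 0.     0.001 -1.   ]
```

View pics/side1z.png

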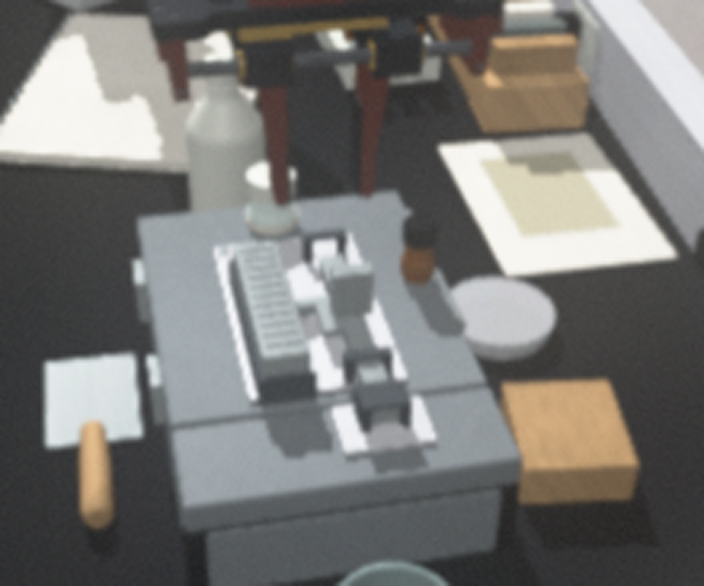

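View pics/top1z.png

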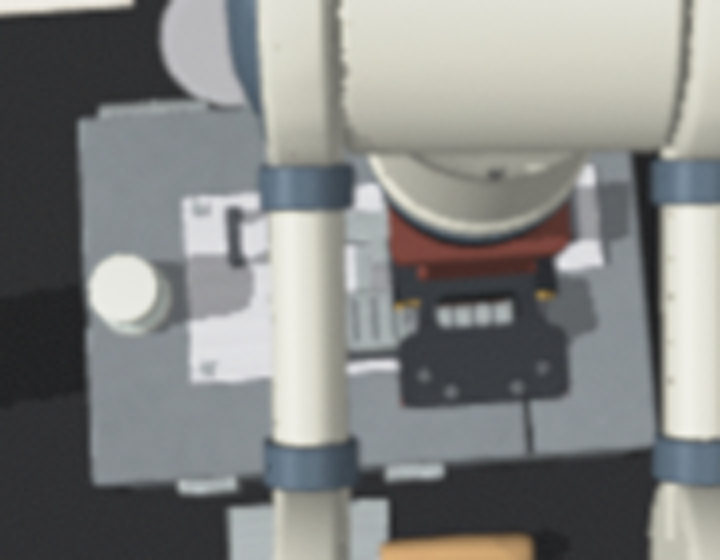

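```bash
python3 - <<'E'
from h import *
s=sense();r=R.from_rotvec(s["ee_rot"]).as_matrix()
T=s["position"]
print((proj("side",[T-26*r[:,1],T+26*r[:,1]])-[170,100])*3.2)
print((proj("side",[T-26*r[:,1]-10*r[:,0],T-26*r[:,1]+10*r[:,0],T+26*r[:,1]-10*r[:,0],T+26*r[:,1]+10*r[:,0]])-[170,100])*3.2, r)
# lug & catch & fwd predictions
q=[case(p) for p in [(12,-26,134),(38,-26,134),(12,-14,134),(38,-14,134),(-12,-75,118),(-42,-75,118),(-42,45,118),(-12,45,118)]]
print((proj("side",q)-[170,100])*3.2)
E
```

```text
[[276.71362005 229.46024663]
 [364.99286878 219.76830289]]
[[279.75825108 239.13776031]
 [273.73539762 219.99252486]
 [368.95602187 229.21735843]
 [361.113612   210.52120479]] [[-5.72439961e-02  9.98360075e-01  5.33507462e-04]
 [ 9.98360217e-01  5.72439689e-02  6.60930094e-05]
 [ 3.54445372e-05  5.36416054e-04 -9.99999856e-01]]
[[335.28206004 274.72527479]
 [376.1545806  269.98665052]
 [331.29296694 263.65171304]
 [371.70637454 259.03510527]
 [312.59582979 348.92980972]
 [262.59942909 355.26003983]
 [233.1205852  241.71929859]
 [277.71218459 236.78959382]]
```

```bash
python3 - <<'E'
from h import *
a=cv2.imread("pics/side1.png")[135:235,230:310]; b=cv2.resize(a,None,fx=6,fy=6,interpolation=cv2.INTER_NEAREST)
b=np.clip(b.astype(float)*1.5,0,255).astype(np.uint8)
s=sense();r=R.from_rotvec(s["ee_rot"]).as_matrix();T=s["position"]
for p in proj("side",[T-26*r[:,1],T+26*r[:,1]]): cv2.circle(b,tuple(((p-[230,135]+.5)*6).astype(int)),4,(0,0,255),-1)
for p in proj("side",[case(p) for p in [(12,-26,134),(38,-26,134),(12,-14,134),(38,-14,134),(-12,-75,118),(-42,-75,118),(-42,45,118),(-12,45,118)]]): cv2.circle(b,tuple(((p-[230,135]+.5)*6).astype(int)),3,(0,255,0),-1)
cv2.imwrite("pics/side1y.png",b)
E
```

```text
(no output)
```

View pics/side1y.png

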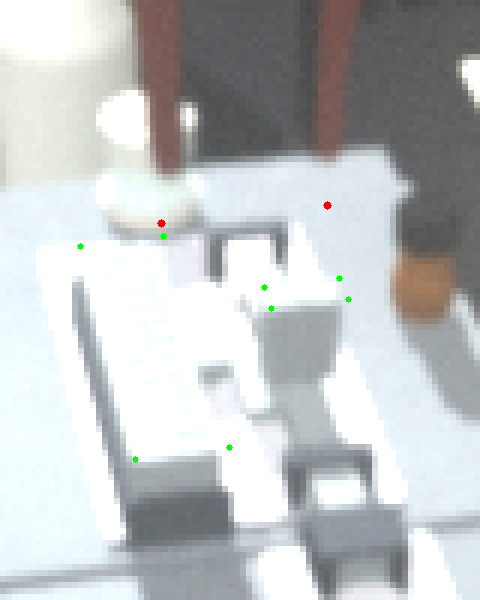

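```bash
python3 - <<'E'
from h import *
a=cv2.imread("pics/side0.png")[0:100,70:170]; b=cv2.resize(a,None,fx=6,fy=6,interpolation=cv2.INTER_NEAREST)
b=np.clip(b.astype(float)*1.8,0,255).astype(np.uint8)
r=R.from_rotvec([-5.76014064e-01, -3.08787450e+00,  2.93538173e-03]).as_matrix();T=np.array([216.17848122, 559.33337117, 196.92422507])
for k in(0,-19):
  for p in proj("side",[T-51*r[:,1]+k*r[:,2],T+51*r[:,1]+k*r[:,2]]): cv2.circle(b,tuple(((p-[70,0]+.5)*6).astype(int)),4,(0,0,255),-1)
cv2.imwrite("pics/side0y.png",b)
a=cv2.imread("pics/side1.png")[145:195,245:305]; cv2.imwrite("pics/side1w.png",cv2.resize(a,None,fx=12,fy=12,interpolation=cv2.INTER_CUBIC))
E
```

```text
(no output)
```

View pics/side0y.png

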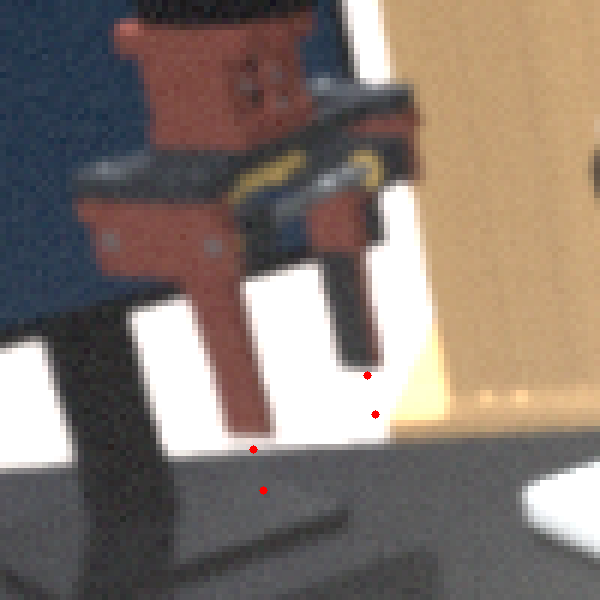

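View pics/side1w.png

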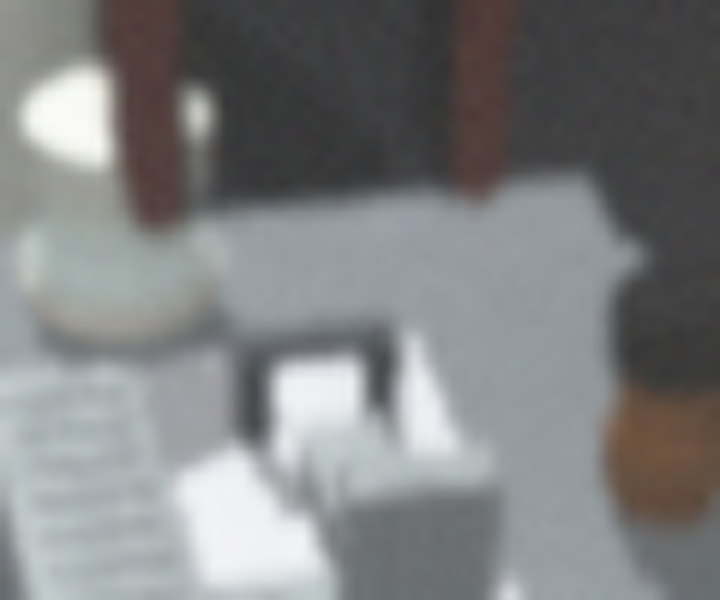

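>>> servo_tool --pt "0 0 0.025 0 143" --pt "0 0 0.05 0 143" --pt "0 0 0.05 0 143" --pt "0 0 0.05 0 143"

```text
t: 2.4
position: [560.7, 34.3, 136.2]
ee_rot: [-2.158, -2.283, 0.001]
ft_force: [-0.7, 0.2, 1.1]
opening: 0.436
```

```bash
cat > look.py <<'E'
import sys
from h import *
from bench import get_image
k=sys.argv[1]
todo([-1,-48,118])
a=get_image("side"); cv2.imwrite(f"pics/side{k}.png",a)
a=a[140:235,225:325]; b=cv2.resize(a,None,fx=6,fy=6,interpolation=cv2.INTER_CUBIC)
b=np.clip(b.astype(float)*1.2,0,255).astype(np.uint8)
s=sense();r=R.from_rotvec(s["ee_rot"]).as_matrix();T=s["position"]
for p in proj("side",[T-26*r[:,1],T+26*r[:,1]]): cv2.circle(b,tuple(((p-[225,140]+.5)*6).astype(int)),3,(0,0,255),-1)
cv2.imwrite(f"pics/side{k}z.png",b)
E
python3 look.py 2
```

```text
t 2.4 case pos [ -1.4 -47.2 136.2] shift mm [-0.8  0.5 18.2] spin 0.0004 F [-0.7  0.2  1.1] open 38.4 tilt [ 0.    -0.001 -1.   ]
```

View pics/side2z.png

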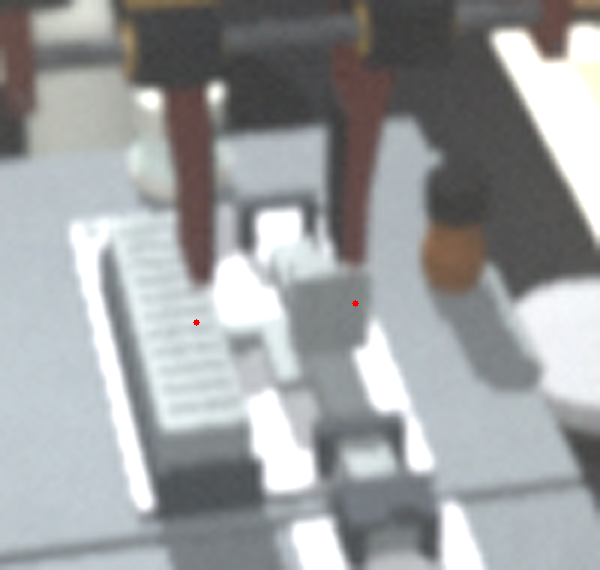

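The fingertips appear at about (200,282) and (350,263), roughly 7 px above where the calibration puts them. I'll back off from the lug a little and feel my way down.

>>> servo_tool --pt "-0.006 0 0 0 143" --pt "-0.006 0 0.004 0 143" --pt "-0.006 0 0.006 0 143" --pt "-0.006 0 0.008 0 143" --pt "-0.006 0 0.008 0 143"

```text
t: 2.95
position: [561.1, 28.1, 127.6]
ee_rot: [-2.158, -2.282, 0.001]
ft_force: [-0.2, -0.4, 0.7]
opening: 0.44
```

```bash
python3 look.py 3
```

```text
t 2.95 case pos [ -1.4 -53.4 127.6] shift mm [5.4 0.4 9.6] spin -0.0 F [-0.2 -0.4  0.7] open 38.7 tilt [ 0.    -0.001 -1.   ]
```

View pics/side3z.png

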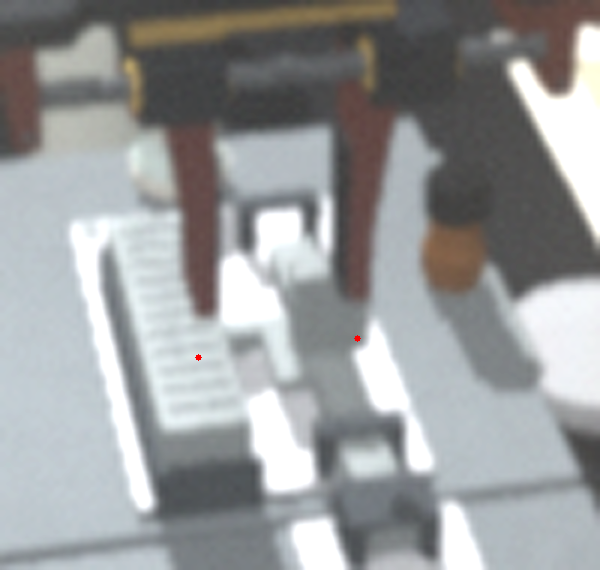

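>>> servo_tool --pt "0 0 0.004 0 143" --pt "0 0 0.008 0 143" --pt "0 0 0.01 0 143" --pt "0 0 0.01 0 143"

```text
t: 3.4
position: [561.0, 28.1, 117.3]
ee_rot: [-2.158, -2.282, 0.001]
ft_force: [0.6, -0.2, -0.0]
opening: 0.442
```

```bash
python3 look.py 4
```

```text
t 3.4 case pos [ -1.5 -53.4 117.3] shift mm [ 5.4  0.5 -0.7] spin 0.0001 F [ 0.6 -0.2 -0. ] open 38.9 tilt [ 0.    -0.001 -1.   ]
```

View pics/side4z.png

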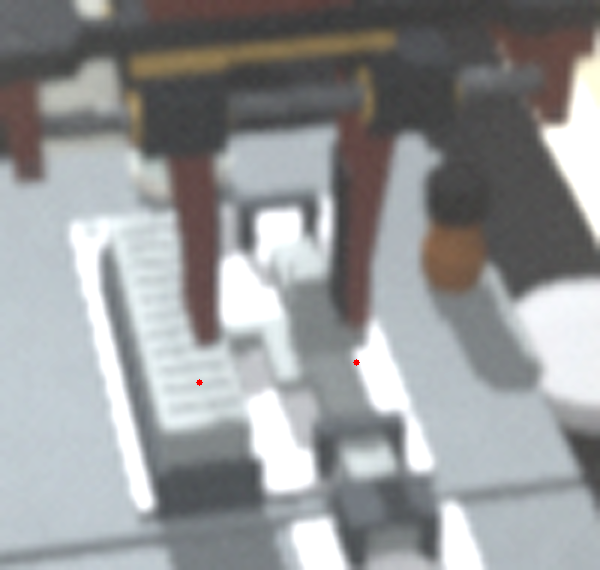

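>>> servo_tool --pt "0 -0.005 0 0 143" --pt "0 -0.005 0.003 0 143" --pt "0 -0.005 0.006 0 143" --pt "0 -0.005 0.006 0 143"

```text
t: 3.85
position: [556.0, 27.8, 111.4]
ee_rot: [-2.158, -2.282, 0.001]
ft_force: [-0.3, -0.2, 0.3]
opening: 0.439
```

```bash
python3 look.py 5
```

```text
t 3.85 case pos [ -6.5 -53.4 111.4] shift mm [ 5.4  5.4 -6.6] spin -0.0 F [-0.3 -0.2  0.3] open 38.6 tilt [ 0.    -0.001 -1.   ]
```

View pics/side5z.png

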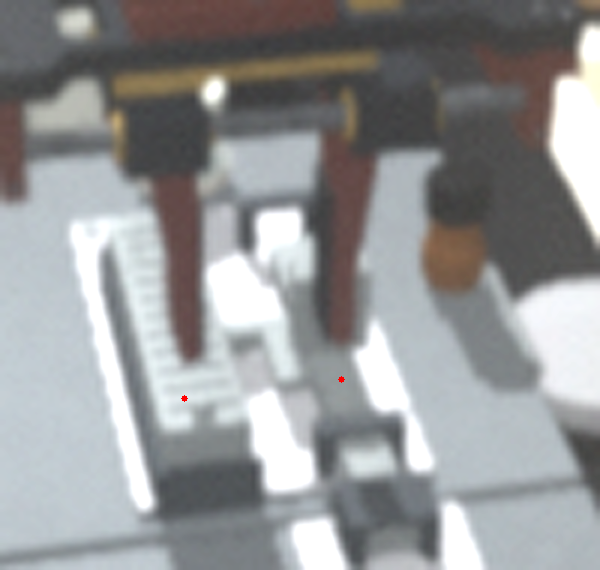

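No contact at TCP z = 111. The left tip is at (190,358), over the plate, and its shadow at (205,410) shows it is still above the plate. So the real tips are shorter than stated, and I'll keep going down with force checks.

>>> servo_tool --pt "0 0 0.003 0 143" --pt "0 0 0.006 0 143" --pt "0 0 0.008 0 143" --pt "0 0 0.008 0 143"

```text
t: 4.3
position: [556.1, 27.8, 103.4]
ee_rot: [-2.158, -2.282, 0.001]
ft_force: [0.4, -0.9, 0.0]
opening: 0.439
```

```bash
python3 look.py 6
```

```text
t 4.3 case pos [ -6.4 -53.4 103.4] shift mm [  5.4   5.4 -14.6] spin -0.0 F [ 0.4 -0.9  0. ] open 38.7 tilt [ 0.    -0.001 -1.   ]
```

View pics/side6z.png

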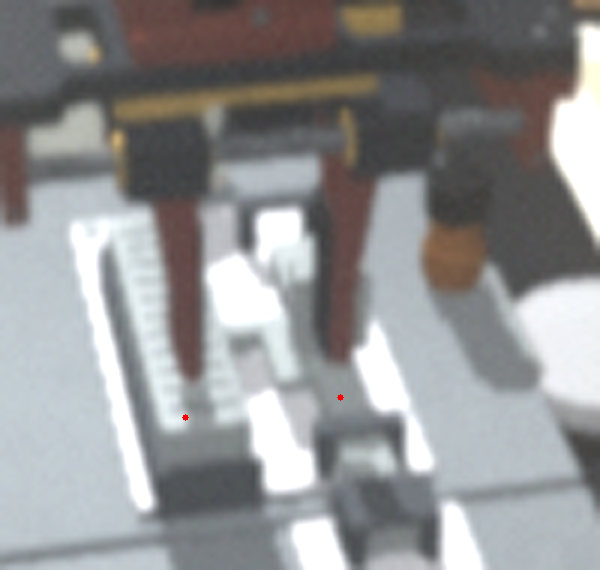

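>>> servo_tool --pt "0 0 0.002 0 143" --pt "0 0 0.003 0 143" --pt "0 0 0.004 0 143" --pt "0 0 0.004 0 143"

```text
t: 4.75
position: [556.2, 27.8, 99.8]
ee_rot: [-2.158, -2.283, 0.0]
ft_force: [-0.0, -0.7, -0.3]
opening: 0.436
```

```bash
python3 look.py 7
```

```text
t 4.75 case pos [ -6.3 -53.4  99.8] shift mm [  5.4   5.2 -18.2] spin -0.0 F [-0.  -0.7 -0.3] open 38.4 tilt [ 0. -0. -1.]
```

View pics/side7z.png

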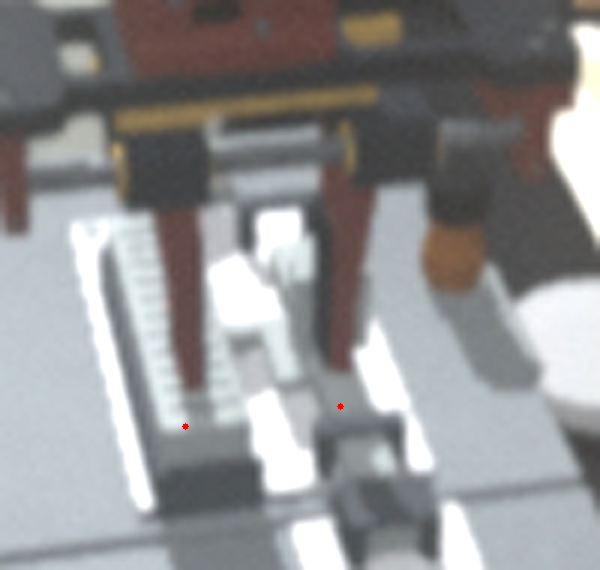

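>>> servo_tool --pt "0 0 0.002 0 143" --pt "0 0 0.003 0 143" --pt "0 0 0.003 0 143"

```text
t: 5.1
position: [556.2, 27.8, 96.8]
ee_rot: [-2.158, -2.283, 0.0]
ft_force: [-0.9, 0.2, -0.6]
opening: 0.44
```

```bash
python3 look.py 8
```

```text
t 5.1 case pos [ -6.3 -53.4  96.8] shift mm [  5.4   5.3 -21.2] spin 0.0 F [-0.9  0.2 -0.6] open 38.7 tilt [ 0. -0. -1.]
```

View pics/side8z.png

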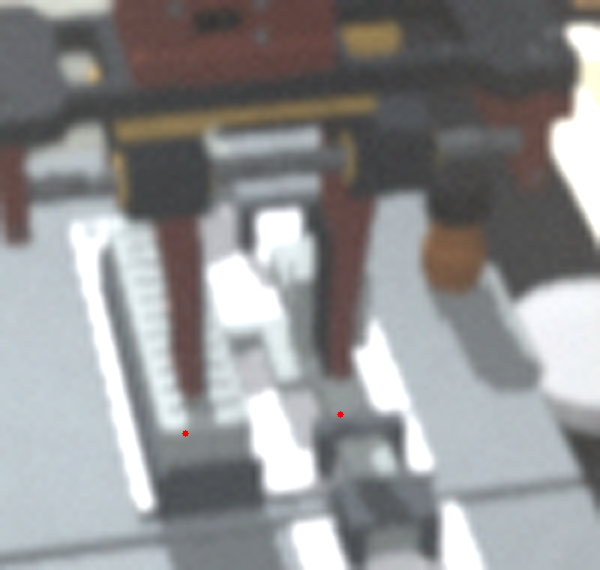

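>>> servo_tool --pt "0 0 0.002 0 143" --pt "0 0 0.003 0 143" --pt "0 0 0.003 0 143"

```text
t: 5.45
position: [556.3, 27.8, 93.9]
ee_rot: [-2.158, -2.283, 0.0]
ft_force: [-0.1, -0.1, -0.2]
opening: 0.439
```

```bash
python3 look.py 9
```

```text
t 5.45 case pos [ -6.2 -53.4  93.9] shift mm [  5.4   5.2 -24.1] spin -0.0 F [-0.1 -0.1 -0.2] open 38.6 tilt [ 0. -0. -1.]
```

View pics/side9z.png

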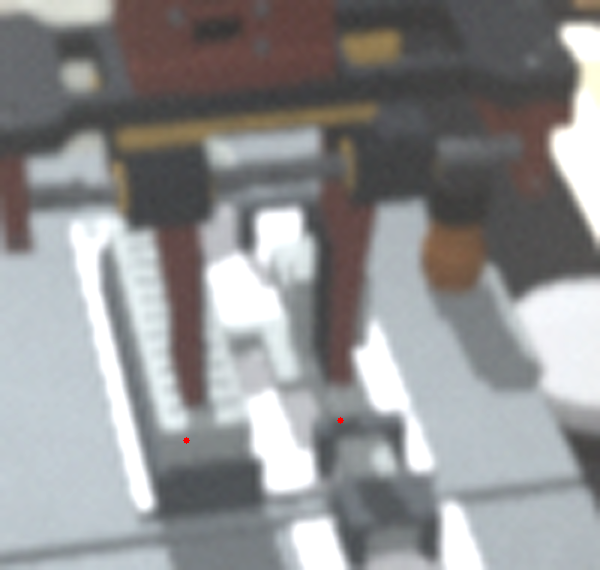

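```bash
python3 - <<'E'
from h import *
def atY(uv,y):
    a=ray("side",[uv],[0.])[0];b=ray("side",[uv],[300.])[0];k=(y-a[1])/(b[1]-a[1]);return a+k*(b-a)
f=lambda x,y:(225+x/6-.5,140+y/6-.5)
print(atY(f(193,403),17.8),atY(f(340,383),19))
print("plate near end",atY(f(205,422),case((-27,-75,118))[1]),case((-27,-75,118)))
print("lug top front",atY(f(330,268),case((25,-26,134))[1]),case((25,-26,134)))
E
```

```text
[532.05322449  17.8        116.49745405] [579.84171989  19.         118.39180531]
plate near end [534.40323204   5.10635942 118.74456685] [536.74013008   5.10635942 118.        ]
lug top front [582.48309154  56.94002573 136.6405158 ] [585.91604936  56.94002573 134.        ]
```

Ray checks put the tips at z ≈ 117, with the case's x at about 557. Contact should be imminent.

>>> servo_tool --pt "0 0.001 0.002 0 143" --pt "0 0.002 0.004 0 143" --pt "0 0.002 0.004 0 143" --pt "0 0.002 0.004 0 143"

```text
t: 5.9
position: [558.3, 27.9, 90.2]
ee_rot: [-2.158, -2.283, 0.0]
ft_force: [-1.6, 0.4, 3.5]
opening: 0.441
```

```bash
python3 look.py 10
```

```text
t 5.9 case pos [ -4.2 -53.5  90.2] shift mm [  5.5   3.2 -27.8] spin 0.0 F [-1.6  0.4  3.5] open 38.8 tilt [-0. -0. -1.]
```

View pics/side10z.png

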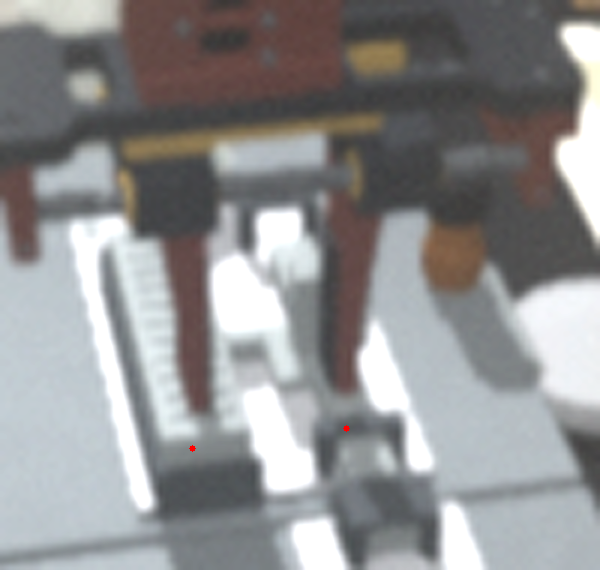

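>>> servo_tool --pt "0 0 0.002 0 143" --pt "0 0 0.004 0 143" --pt "0 0 0.005 0 143" --pt "0 0 0.005 0 143" --pt "0 0 0.005 0 143"

```text
t: 6.45
position: [558.4, 27.9, 85.3]
ee_rot: [2.158, 2.283, 0.0]
ft_force: [-2.6, -1.2, 6.0]
opening: 0.44
```

```bash
python3 look.py 11
```

```text
t 6.45 case pos [ -4.1 -53.5  85.3] shift mm [  5.5   3.1 -32.7] spin 0.0001 F [-2.6 -1.2  6. ] open 38.7 tilt [-0.  0. -1.]
```

View pics/side11z.png

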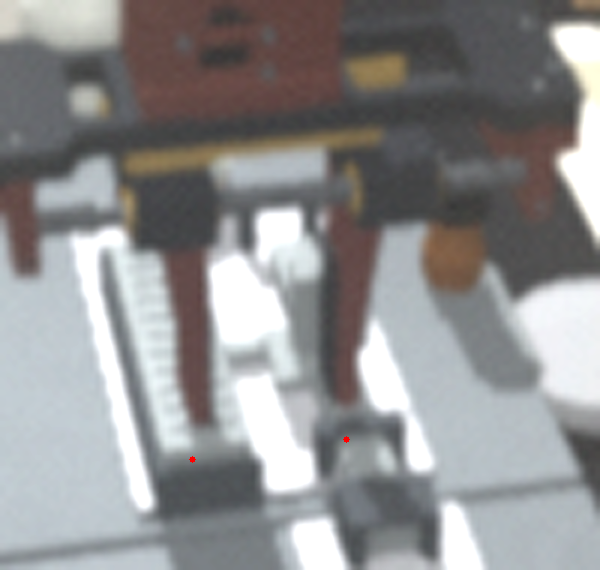

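The catch is about 8 mm down at 6 N. Before pushing +y, I'll check the clearance between the gripper's hanging end posts, at (25,275) and (535,215), and the jar and vial.

```bash
python3 - <<'E'
from h import *
from bench import get_image
def atY(uv,y):
    a=ray("side",[uv],[0.])[0];b=ray("side",[uv],[300.])[0];k=(y-a[1])/(b[1]-a[1]);return a+k*(b-a)
f=lambda x,y:(225+x/6-.5,140+y/6-.5)
for y in(-9,8,28,45): print(y,atY(f(25,275),y).round(0),atY(f(535,215),y).round(0),atY(f(175,248),y).round(0))
# vial/jar from top0 (zoom5 off 200,160)
g=lambda x,y:(200+x/5-.4,160+y/5-.4)
for nm,p,z in(("vialcap",(303,92),126),("jarcap",(104,308),122)):
    w=ray("top",[g(*p)],[z])[0];print(nm,w.round(1),tocase(w).round(1))
a=get_image("side");cv2.imwrite("pics/side12.png",cv2.resize(a[60:260,180:400],None,fx=3.5,fy=3.5,interpolation=cv2.INTER_CUBIC))
E
```

```text
-9 [482.  -9. 191.] [632.  -9. 198.] [525.  -9. 196.]
8 [482.   8. 179.] [637.   8. 186.] [527.   8. 184.]
28 [482.  28. 165.] [642.  28. 172.] [529.  28. 170.]
45 [482.  45. 152.] [647.  45. 160.] [530.  45. 158.]
vialcap [640.  122.3 126. ] [ 82.7  36.3 126. ]
jarcap [551.2 204.4 122. ] [ -1.4 123.1 122. ]
```

View pics/side12.png

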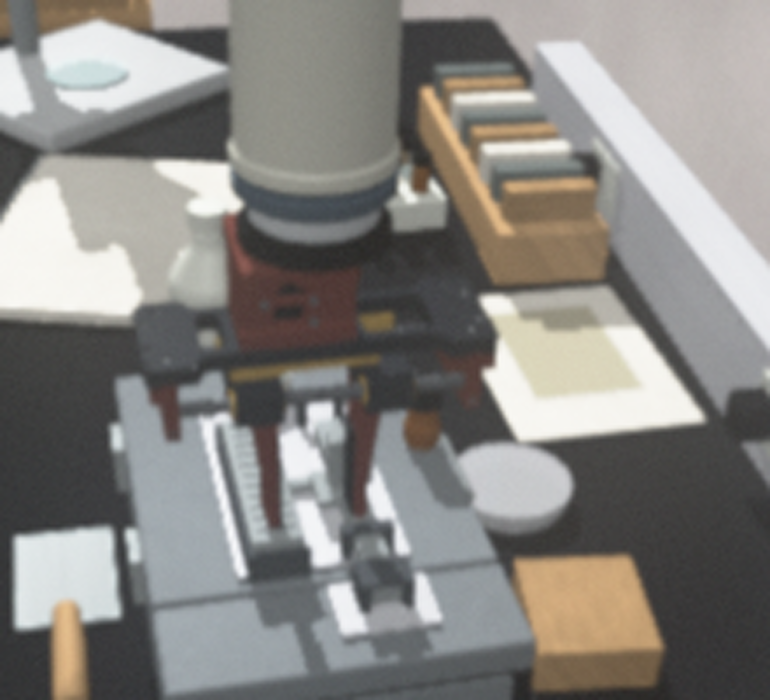

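The posts sit at z ≈ 165 and the vial and jar tops at about 126, so there is room. I'll push +y in stages.

>>> servo_tool --pt "0.005 0 0 0 143" --pt "0.01 0 0 0 143" --pt "0.015 0 0 0 143" --pt "0.019 0 0 0 143" --pt "0.023 0 0 0 143" --pt "0.027 0 0 0 143" --pt "0.031 0 0 0 143" --pt "0.035 0 0 0 143" --pt "0.035 0 0 0 143"

```text
t: 7.45
position: [557.5, 61.7, 85.9]
ee_rot: [2.157, 2.279, 0.001]
ft_force: [0.2, -4.2, 5.4]
opening: 0.437
```

```bash
python3 look.py 13
```

```text
t 7.45 case pos [ -3.1 -19.7  85.9] shift mm [-28.4   2.2 -32. ] spin -0.0008 F [ 0.2 -4.2  5.4] open 38.5 tilt [-0.003  0.003 -1.   ]
```

View pics/side13z.png

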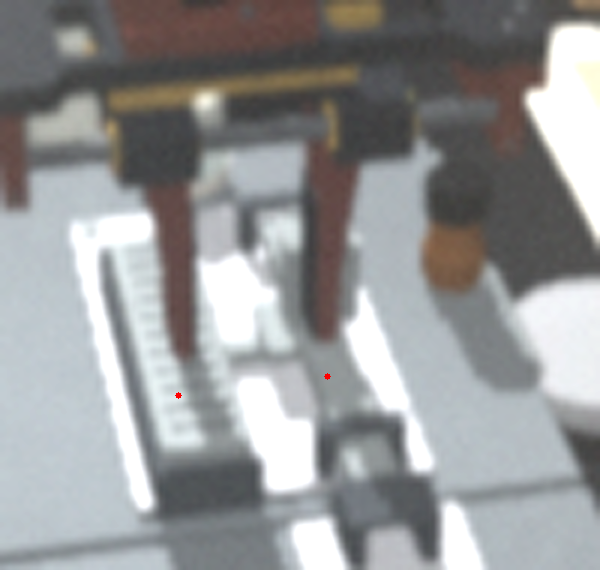

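>>> servo_tool --pt "0.004 0 0.001 0 143" --pt "0.008 0 0.001 0 143" --pt "0.012 0 0.001 0 143" --pt "0.016 0 0.001 0 143" --pt "0.02 0 0.001 0 143" --pt "0.023 0 0.001 0 143" --pt "0.025 0 0.001 0 143" --pt "0.025 0 0.001 0 143"

```text
t: 8.3
position: [556.3, 86.4, 85.1]
ee_rot: [2.157, 2.279, 0.001]
ft_force: [0.5, -5.1, 6.1]
opening: 0.44
```

```bash
python3 look.py 14
```

```text
t 8.3 case pos [-2.9  5.  85.1] shift mm [-53.1   2.1 -32.7] spin -0.001 F [ 0.5 -5.1  6.1] open 38.7 tilt [-0.003  0.003 -1.   ]
```

View pics/side14z.png

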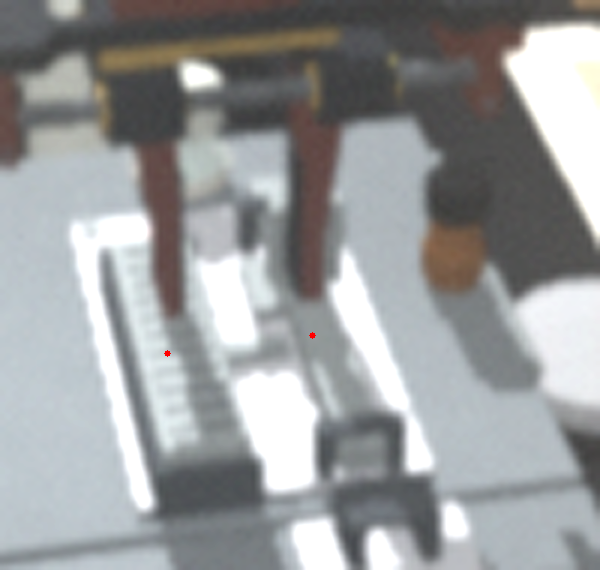

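Still moving and the catch is still down. I'll take small steps until the stop shows in the force.

>>> servo_tool --pt "0.002 0 0 0 143" --pt "0.003 0 0 0 143" --pt "0.004 0 0 0 143" --pt "0.004 0 0 0 143"

```text
t: 8.75
position: [556.1, 90.1, 85.1]
ee_rot: [2.157, 2.278, 0.0]
ft_force: [0.2, -5.5, 7.1]
opening: 0.441
```

>>> servo_tool --pt "0.002 0 0 0 143" --pt "0.003 0 0 0 143" --pt "0.003 0 0 0 143"

```text
t: 9.05
position: [556.0, 90.5, 85.2]
ee_rot: [2.157, 2.274, -0.004]
ft_force: [-1.0, -13.0, 7.4]
opening: 0.441
```

The force jumped to 13 N and the tool stopped, so the bolt is at its stop. I'll back off the lug with the catch still held, then lift straight up.

```bash
python3 look.py 15
```

```text
t 9.05 case pos [-3.   9.2 85.2] shift mm [-57.4   2.3 -32.4] spin -0.0035 F [ -1.  -13.    7.4] open 38.8 tilt [-0.007  0.003 -1.   ]
```

>>> servo_tool --pt "-0.003 0 0 0 143" --pt "-0.006 0 0 0 143" --pt "-0.008 0 0 0 143" --pt "-0.008 0 0 0 143"

```text
t: 9.5
position: [556.0, 87.8, 85.0]
ee_rot: [2.158, 2.283, 0.006]
ft_force: [-0.3, 1.8, 5.9]
opening: 0.439
```

```bash
python3 look.py 16
```

```text
t 9.5 case pos [-3.1  6.5 85. ] shift mm [-54.5   2.2 -33.1] spin 0.0004 F [-0.3  1.8  5.9] open 38.6 tilt [ 0.002  0.003 -1.   ]
```

View pics/side16z.png

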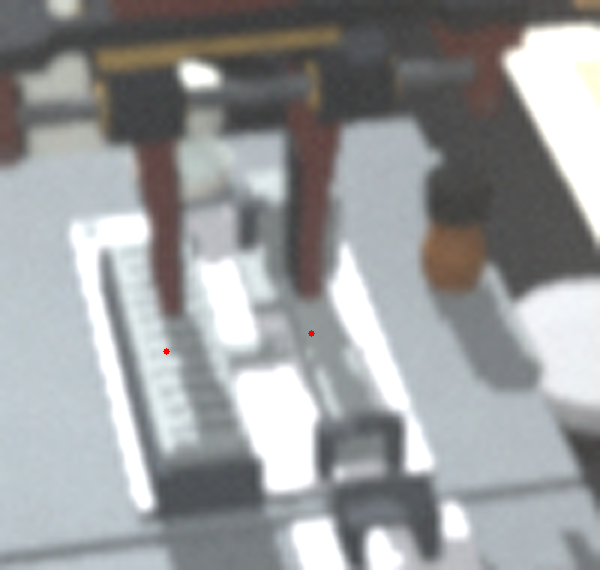

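>>> servo_tool --pt "0 0 -0.008 0 143" --pt "0 0 -0.018 0 143" --pt "0 0 -0.03 0 143" --pt "0 0 -0.06 0 143" --pt "0 0 -0.1 0 143" --pt "0 0 -0.14 0 143" --pt "0 0 -0.14 0 143"

```text
t: 10.25
position: [556.9, 86.8, 231.9]
ee_rot: [2.154, 2.277, 0.013]
ft_force: [-0.0, -0.7, 0.8]
opening: 0.441
```

>>> servo_tool --pt "-0.05 0 0 0 143" --pt "-0.1 0 0 0 143" --pt "-0.15 0 0 0 143" --pt "-0.2 0 0 0 143" --pt "-0.25 0 0 0 143" --pt "-0.3 0 0 0 143" --pt "-0.3 0 0 0 143" --pt "-0.3 0 0 0 143" --pt "-0.3 0 0 0 143"

```text
t: 11.15
position: [571.8, -211.7, 223.8]
ee_rot: [-2.157, -2.283, -0.0]
ft_force: [-0.3, -1.0, -0.2]
opening: 0.443
```

```bash
python3 - <<'E'
from h import *
from bench import get_image
todo([0,0,0])
for n in("side","top"): cv2.imwrite(f"pics/{n}20.png",get_image(n))
a=cv2.imread("pics/top20.png")[160:280,200:360]; cv2.imwrite("pics/top20z.png",cv2.resize(a,(800,600),interpolation=cv2.INTER_CUBIC))
E
```

```text
t 11.15 case pos [  -4.1 -293.4  223.8] shift mm [293.3   4.5 224. ] spin 0.0008 F [-0.3 -1.  -0.2] open 39.0 tilt [ 0.001 -0.    -1.   ]
```

View pics/top20z.png

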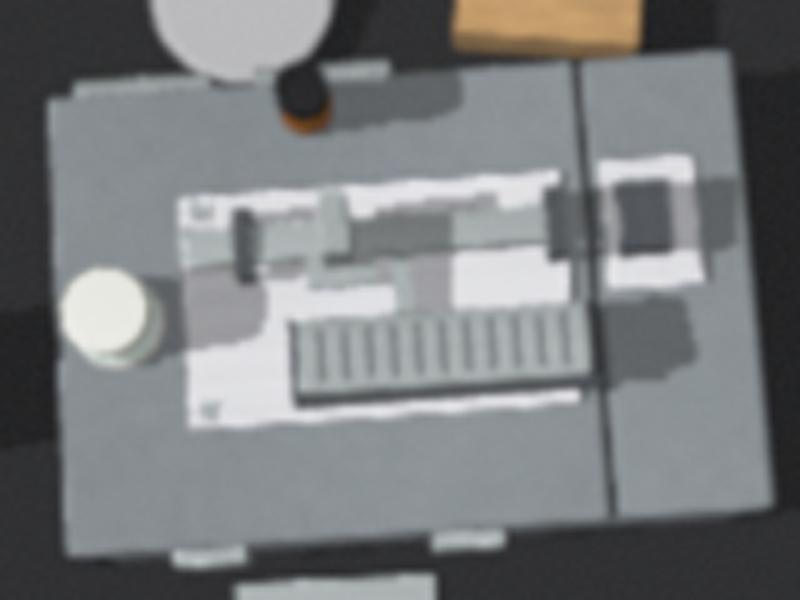

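View pics/side20.png

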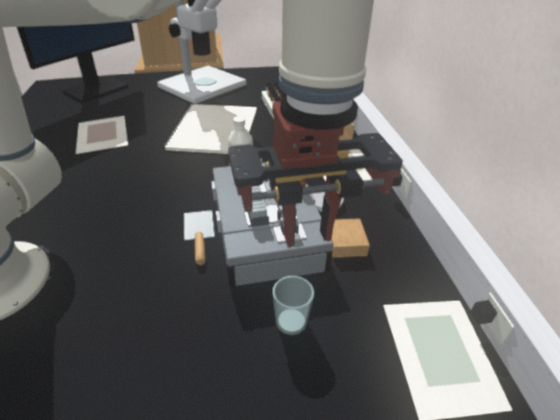

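The bolt is out of the keeper: the lug moved from zoom column 443 to 334. The catch is back at its original pixels, and the vial and jar haven't moved. I'll put a number on the lug travel and check the bystanders by differencing the top images.

```bash
python3 - <<'E'
from h import *
g=lambda x,y:(200+x/5-.4,160+y/5-.4)
w=ray("top",[g(443,182),g(334,190),g(458,182),g(349,190)],[134]*4)
print(np.linalg.norm(w[0]-w[1]),np.linalg.norm(w[2]-w[3]))
a=cv2.imread("pics/top0.png");b=cv2.imread("pics/top20.png")
d=cv2.absdiff(a,b).max(2)>40
for n,(x0,y0,x1,y1) in dict(vial=(252,170,270,190),jar=(210,212,235,236),beaker=(374,196,414,232),bottle=(145,218,190,256),spat=(245,272,326,308),box=(288,132,332,172),dish=(228,140,268,176),catch=(257,220,321,243)).items(): print(n,d[y0:y1,x0:x1].sum())
E
```

```text
44.44766465382127 44.439520694739436
vial 0
jar 0
beaker 0
bottle 0
spat 0
box 0
dish 0
catch 0
```

The manual pixel reading gives 44.4 mm. I'll refine that with sub-pixel edges before handing in.

```bash
python3 - <<'E'
from h import *
a=cv2.imread("pics/top0.png",0);b=cv2.imread("pics/top20.png",0)
for (x0,y0,x1,y1) in((284,194,294,212),(283,195,293,206),(284,196,292,204)):
    t=cv2.resize(a[y0:y1,x0:x1],None,fx=10,fy=10,interpolation=cv2.INTER_CUBIC)
    s=cv2.resize(b[190:218,255:305],None,fx=10,fy=10,interpolation=cv2.INTER_CUBIC)
    m=cv2.matchTemplate(s,t,cv2.TM_CCOEFF_NORMED);_,v,_,p=cv2.minMaxLoc(m)
    dx=np.array([255+p[0]/10-x0,190+p[1]/10-y0]);c=np.array([(x0+x1)/2,(y0+y1)/2])
    w=ray("top",[c,c+dx],[134,134]);print(v,dx,tocase(w[1])-tocase(w[0]))
E
```

```text
0.9404327869415283 [-21.8   1.2] [ 0.58914123 44.26339528  0.        ]
0.7799252867698669 [-21.7   1. ] [ 0.99149125 44.08642394  0.        ]
0.7452523708343506 [-16.3   8.1] [-14.38689015  34.04453557   0.        ]
```

The manual and template readings both say about 44 mm, although the push clearly hit a hard stop. I'll move the arm out of the side view to cross-check.

>>> servo_tool --pt "0 -0.05 0 0 143" --pt "0 -0.1 0 0 143" --pt "0 -0.15 0 0 143" --pt "0 -0.2 0 0 143" --pt "0 -0.2 0 0 143" --pt "0 -0.2 0 0 143" --pt "0 -0.2 0 0 143"

```text
t: 11.95
position: [373.0, -223.3, 224.3]
ee_rot: [2.156, 2.284, 0.001]
ft_force: [0.4, 0.1, 0.1]
opening: 0.439
```

```bash
python3 - <<'E'
from h import *
from bench import get_image
todo([0,0,0])
a=cv2.imread("pics/side0.png");b=get_image("side");cv2.imwrite("pics/side21.png",b)
c=[cv2.resize(i[165:225,235:305],None,fx=5.7,fy=9,interpolation=cv2.INTER_CUBIC) for i in(a,b)]
cv2.imwrite("pics/cmp.png",np.hstack(c))
c=[cv2.resize(cv2.imread(f"pics/top{k}.png")[188:222,230:330],None,fx=8,fy=8,interpolation=cv2.INTER_CUBIC) for k in(0,20)]
cv2.imwrite("pics/cmpt.png",np.vstack(c))
E
```

```text
t 11.95 case pos [-203.2 -293.9  224.3] shift mm [293.7 203.5 224.4] spin 0.0016 F [0.4 0.1 0.1] open 38.6 tilt [-0.     0.001 -1.   ]
```

View pics/cmp.png

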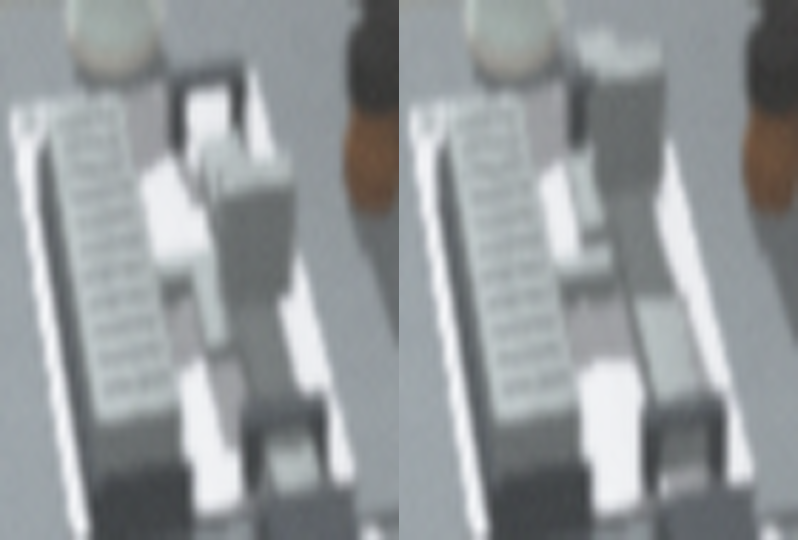

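View pics/cmpt.png

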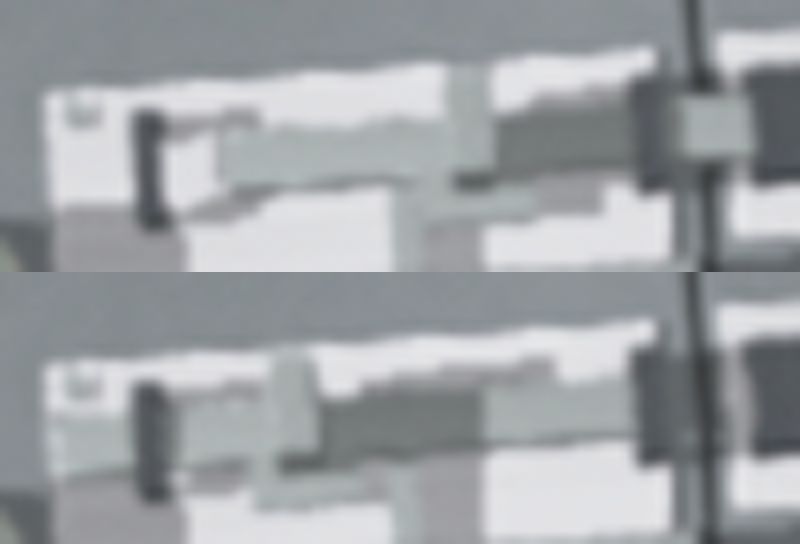

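```bash
python3 - <<'E'
from h import *
f=lambda x,y:(235+x/5.7-.5,165+y/9-.5)
for A,B,z in(((218,192),(196,79),134),((291,177),(265,65),134),((225,302),(206,194),100),((288,290),(262,183),100)):
    w=ray("side",[f(*A),f(*B)],[z,z]);print(z,(tocase(w[1])-tocase(w[0])).round(1))
# scale refs: catch plate near/far edge (120), left edge & jar-side
w=ray("side",[f(97,418),f(50,100)],[118,118]);print("catch 120:",(tocase(w[1])-tocase(w[0])).round(1))
E
```

```text
134 [ 1.2 44.7  0. ]
134 [ 0.8 45.   0. ]
100 [ 1.6 42.1  0. ]
100 [-0.1 42.4  0. ]
catch 120: [  1.8 119.1   0. ]
```

```bash
python3 - <<'E'
from h import *
from bench import get_image
a=cv2.imread("pics/top0.png",0).astype(float)
b=np.mean([cv2.cvtColor(get_image("top"),cv2.COLOR_BGR2GRAY).astype(float) for _ in range(5)],0)
print(a[194:204,278:300].astype(int)); print(b[196:206,256:280].astype(int))
def edge(im,rows,x0,x1):
    p=im[rows].mean(0)[x0:x1]; d=-np.diff(p); i=d.argmax()
    hi,lo=p[:max(i-1,1)].max(),p[i+2]
    m=(hi+lo)/2; k=np.where((p[:-1]>m)&(p[1:]<=m))[0][0]
    return x0+k+(p[k]-m)/(p[k]-p[k+1]),hi,lo
for r in((198,200),(199,201),(198,202)):
    for s in (1,):
        ea=edge(a,range(r[0],r[1]),278,291);eb=edge(b,range(r[0]+s,r[1]+s),257,269)
        y=sum(r)/2-.5
        w=ray("top",[(ea[0],y),(eb[0],y+s)],[134,134]); print(r,ea,eb,(tocase(w[1])-tocase(w[0])).round(2))
E
```

```text
[[140 140 139 139 140 141 141 141 140 142 143 143 143 143 146 150 151 157
  163 162 162 158]
 [147 151 153 156 161 162 161 153 144 144 146 146 149 158 173 184 187 199
  214 214 213 212]
 [183 191 193 203 213 215 209 193 172 167 167 165 166 182 209 218 219 223
  227 227 227 227]
 [217 219 221 224 227 227 223 204 179 174 174 171 175 197 222 226 226 226
  228 227 227 227]
 [224 225 225 225 226 226 221 201 176 171 172 169 174 200 224 227 227 226
  225 223 222 222]
 [225 225 225 225 225 224 218 195 174 169 169 167 172 197 222 226 226 223
  215 199 192 192]
 [224 224 224 224 225 224 217 194 173 169 170 168 170 193 220 222 221 212
  185 165 159 159]
 [221 219 221 221 222 222 217 198 176 169 169 167 168 182 199 198 189 174
  151 140 137 138]
 [202 195 196 202 207 207 204 192 176 169 168 166 164 161 157 151 141 135
  126 122 122 122]
 [179 173 173 178 181 182 182 182 177 171 167 167 165 151 129 119 118 118
  117 117 117 116]]
[[137 136 136 136 136 138 140 142 146 149 149 149 152 157 158 156 153 153
  153 155 163 172 182 192]
 [154 151 152 149 149 155 160 163 167 174 175 177 189 203 211 211 20
[... 685 characters left out ...]
166 158 141 129 133 135 130
  125 119 117 118 117 116]
 [174 171 175 179 175 172 175 179 178 171 168 168 163 144 117 116 118 118
  117 117 118 118 118 118]]
(198, 200) (np.float64(285.0108695652174), np.float64(225.5), np.float64(170.0)) (np.float64(263.24678111587986), np.float64(223.10000000000002), np.float64(172.4)) [ 1.01 44.26  0.  ]
(199, 201) (np.float64(284.79347826086956), np.float64(225.0), np.float64(173.5)) (np.float64(263.06388888888887), np.float64(214.7), np.float64(170.0)) [ 1.   44.18  0.  ]
(198, 202) (np.float64(285.0), np.float64(224.5), np.float64(169.5)) (np.float64(263.18611987381706), np.float64(207.65000000000003), np.float64(171.14999999999998)) [ 1.01 44.35  0.  ]
```

```bash
python3 - <<'E'
from h import *
c=[cv2.resize(cv2.imread(f"pics/side{k}.png")[165:215,260:292],None,fx=8,fy=11,interpolation=cv2.INTER_CUBIC) for k in(15,16,21)]
cv2.imwrite("pics/cmp3.png",np.hstack(c))
E
```

```text
(no output)
```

View pics/cmp3.png

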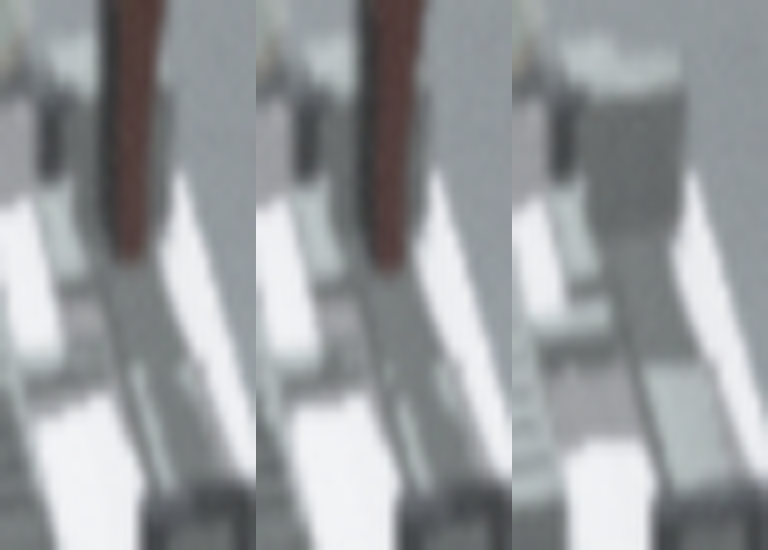

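```bash
python3 - <<'E'
from h import *
w=ray("top",[(285.0,198.5),(263.2,199.5),(291.2,198.5),(230+149/8-.5,188+115/8-.5),(230+133/8-.5,188+115/8-.5)],[134,134,134,104,104])
print(np.array([tocase(p) for p in w]).round(1))
E
```

```text
[[ 34.2 -12.1 134. ]
 [ 35.2  32.3 134. ]
 [ 33.4 -24.6 134. ]
 [ 38.5  65.8 104. ]
 [ 38.8  70.  104. ]]
```

```bash
python3 -c "
from bench import *
print(sense()['t'],hand_in())"
```

```text
the job is handed in; nothing more can be done
12.25 None
```

The bolt is drawn to its stop, the catch has sprung back up, the hand is clear, and I handed the job in at 12.25 s of the 32 s allowed. I held the catch 7–10 mm down (5–7.4 N) with one fingertip while the other pushed the lug. I then backed off the lug with the catch still held, lifted straight up and moved away.

**Last checks:**
- **Stop:** at the end of the push the force rose from about 5 to 13 N while the tool hardly moved. The lug stood in the same place afterwards.
- **Bolt:** it is out of the keeper. The lug's far edge is at case y = 32.3 mm, against 32 expected when fully drawn. The guide bridge measured the same way came out at 65.8, against 66.
- **Catch and bystanders:** the catch plate looks the same in the top view as before the job. Checked the same way, all seven bystanders are unmoved.

**What disagreed:**
- **Lug travel:** before-and-after pictures gave about 42–45 mm of lug travel (44.3 mm from the sharpest edges), not 46. The home-position reading seems to be about 2 mm off, or the bolt did not start quite at 0. I went by the hard stop and the final position.
- **Finger length:** the real fingertips end about 25 mm short of the stated TCP. I found the catch by touch, first contact being at TCP z of about 93 instead of 118.
- **Camera agreement:** the two cameras put the case about 3–4 mm apart, so I moved the fingers about 3 mm sideways to centre them.

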